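Extend the sliding tube bar by one hole and load it

ROBOT

A 6-joint arm with a two-finger parallel gripper is mounted at the origin on the work surface. World frame = base frame: x ahead of the robot, y to its left, z up, the work surface at z = 0. Lengths are in m, angles in rad, forces in N, time in s.
With the tool pointing down it reaches from about 0.375 to 0.975 m from the base axis. Payload 3.8 kg.
Tool frame: the origin (TCP) lies at the very end of the fingers, on their centre line; the grasp point (between the pads) lies 19 mm behind it; y points along the fingers, x is the direction in which the jaws open and shut, and the axes are right-handed (so a half turn about y gives the same grasp; the last joint's range is limited). The gripper opens to 88 mm and grips with 3 to 60 N. Pads are 18 mm wide; open, the fingers measure 123 mm over their backs; the gripper's body (75 mm by 187 mm) begins 45 mm behind the grasp point.
Start: joints at [-1.153, 0.264, 1.604, -0, 1.274, -0.037], TCP at [0.297, -0.606, 0.239] pointing down, gripper open.
Joint ranges: [-2.63, 2.63], [-0.94, 2.18], [0.31, 2.57], [-1.31, 4.45], [0, 2.66], [-2.55, 2.55]. Speed limits (rad/s): [2.57, 2.57, 3.14, 3.14, 3.14, 3.14].

INTERFACE

Orientations are given as a unit quaternion [x, y, z, w].
In Python, from station import ctrl gives the robot as it stands.
- The arm moves only by the shell command python3 -m handwheel 'ROWS'. ROWS is JSON, a list of rows, each an object of numbers: "tx", "ty", "tz": the shift along the world's x, y, z in cm; "ax", "ay", "az": the turn, a rotation vector about the world's x, y, z in rad; "fingers": the finger opening in cm, from 0 to 8.81. In form: [{"tx": .., "ty": .., "tz": .., "ax": .., "ay": .., "az": .., "fingers": ..}, ...]. A call has 1 to 10 rows; each row is the pose to reach, as a shift and turn from the pose commanded when the call began; what a row does not reach only later rows make up. A row lasts 1/12 s, in which the tool goes at most 41.7 mm and 7.16 degrees, less where a joint would pass 70% of its speed; a pose out of reach is approached as far as the arm can. A call with a gripper value outside its range is refused whole. The fingers move at their own pace and stop on an object; the grip force is fixed at half the most. Time passes only in rows, so rows that repeat a pose let the fingers close. It gives the time, the measured TCP pose, the force and the opening at its end, in the units of the state.
- ctrl.sense(): the state, without advancing time (a new reading comes with each control period).
- ctrl.get_image(name): name is "scene" or "top"; returns the picture (384x512x3 uint8, red, green, blue); there is no depth.
- ctrl.get_calibration(name): a dict with "fovy" (degrees; the focal length in pixels is half the picture's height over the tangent of half this angle, whatever the lens; pixels are square), "cx", "cy" (the principal point, pixels), "R" (3x3) and "t" (3): a world point X has camera coordinates R X + t. Camera axes: x right, y down, z forward; pixel columns grow to the right and rows downward; lengths in m; the calibration is good to about 2 mm. A picture is of the moment at which its call begins. get_calibration takes no time and is no camera call.
- ctrl.finish_job(): hands the job in, once; it reports no verdict.
Trained networks look in the newest picture that a camera, given by its name, has taken for a name from the list of things; names that differ only in an ending like _2 or _b are one class to them, and where a whole thing is asked for, a point or a joint stands for the part that bears it (a point fixed in the world has none). Each returns a list of dicts, best first, with "score" (0 to 1); they miss things now and then, are a little off and sometimes report something else, mostly with a low value. They report only what shows in the picture. A call takes as long as a camera call. They do not tell look-alikes from the thing itself.
- ctrl.boxes_of(camera, label): "rect" ([centre column, centre row, width, height] in pixels, round what is visible of it).
The state is a dict: "time": time; "joint_pos": joint angles; "dq": joint speeds; "joint_torque": joint torques, N m; "tool_pos": TCP position; "tool_rot": TCP orientation; "ft_force": force on the tool from outside, world axes, zero at the start; "torque": the same for the moment, N m; "opening": opening from 0.0 (shut) to 1.0 (fully open).
Only numpy, scipy, OpenCV 4.12 (cv2) and the standard library are available. Lean on these libraries where they do the work, as an engineer would, in place of code of your own. Each camera call takes 0.05 s, during which the arm holds its last target. There are 200 camera calls.

TASK

Extend the stand's sliding tube bar to its next hole: press the spring button down, slide the bar outward, and let the button pop fully up in the very next hole, never mashing the button down or forcing the bar against a caught button. Then take the tube with the wide cap out of the rack and hang it upright in the bar's ring, resting on its cap, and let go; leave the other tubes, the beaker and the jar as they are.

Things in the scene. Friction and masses are not known exactly. Their poses are not given: they have to be found in the camera images.
- stand: Fixed bench stand: grey base 210 x 110 mm, a level aluminium channel on it (44 mm wide, top face 110 mm above the bench), and a low white stirrer (top at 20 mm) under the ring. Origin on the bench, under the centre of the home hole. x runs along the channel, the way the bar slides OUT (towards the ring), z up. The channel spans x = -50 to 155 mm.
- home_hole (a point): Centre of the home hole, at the channel's top face. Holes: 20 mm long, 25 mm across, joined by a 9 mm wide slot with webs beside it. A dark steel index strip (top at 112 mm) on the channel has two more holes, 40 mm apart; it is fastened elsewhere each time, so the next hole lies 52 to 82 mm beyond home (along the stand's x) and must be felt for.
- bar (a joint): How far the bar has slid out, m: 0 with the button centred in the home hole (the start, within 0.001), up to 0.128. The button travels with it. Sliding drags with about 2 to 5 N, a little unevenly; the bar stays where it is left. With the button up in a hole the bar has only 2 mm of play either way.
- button (a joint): How far the button is pressed, m: 0 fully up (popped), stop at 0.009. Spring: 2.3 N at 0, 6.3 N at the stop. Below 0.005 the bar is caught; aim for 0.007 to slide. Once the bar is some 8 mm off a hole, the web keeps the button down at about 0.005 by itself as far as the next hole: no more pressing needed. Left free, it springs up when it comes under a hole.
- button_top (a point): Centre of the top of the button's square steel cap: 16 x 16 mm (sides along the stand's x and y), 18 mm tall, on a thin stem. At rest its top is 140 mm and its underside 122 mm above the bench. It can be pinched from the sides, pressed from above, or pushed sideways from behind; it moves with the bar.
- tooth: Flat steel tooth 16 (along the bar) x 22 x 6 mm under the button cap, which catches in the holes; origin at its centre, 34 mm below the cap's top. It bends when loaded with more than 25 N: by the bar being forced while it is caught, or by the button being pressed hard against its lower stop.
- ring_center (a point): Centre of the ring at the bar's outer end, level with the ring's top face (94 mm above the bench), 215 mm from the button along the stand's +x; moves with the bar. Hole 28 mm, outside 35 mm, 8 mm high. The neck carrying it comes from the stand's -x side and is 12 mm wide, so fingers can straddle the ring across the stand's y.
- rack: Fixed white rack block 190 x 60 x 30 mm, origin at the centre of its underside, x along its row of three holes 62 mm apart (24 mm deep). Holds three capped tubes in any order.
- sample_center (a point): Centre (half-way up) of the tube to hang, the one with the wide flat cap: body 24 mm across, 55 mm long, tapered foot; cap 37 mm across, 20 mm tall; 75 mm in all, about 50 g. The point is on its axis, 37.5 mm above the foot, 17.5 mm below the cap's underside; z up along the tube. In the rack its foot is at 6 mm and the cap spans 61 to 81 mm above the bench.
- tube_b: Another tube of the same body with a narrow cylindrical cap 27 mm across, in the rack; origin at its foot.
- tube_c: Another tube with a narrow conical stopper 26 mm across, in the rack; origin at its foot.
- beaker: Glass beaker 66 mm across, 85 mm tall, beside the rack; origin at the centre of its underside.
- jar: Amber glass jar 60 mm across, 75 mm tall, origin at the centre of its underside.
There are look-alikes about, which are no part of the job. What is shaped like the part that bears sample_center but purple or red is not meant.

How it is judged:
By the outcome, as a careful person would: the job done as asked, in the order asked, and still so for the second after the job is handed in, with the robot touching nothing.
It also fails if it takes over 64 s, if anything falls off the work surface, if the arm or the gripper's body presses on something with over 40 N, if the wrist force passes 120 N, or if a joint passes its speed limit or range.

## Working session

There is one attempt and no reset: what is moved stays moved. The work goes in short steps, Python scripts to look and compute and a shell command to move; the robot and the scene stay as the last step left them, time stands still between calls to the robot, and variables do not carry over. Pictures are saved under pics/ and viewed, about 8 in all and at most 12, crops included, and the job is handed in when it is done.

```bash
mkdir -p pics; cat > h.py <<'E'
import numpy as np, cv2
from station import ctrl
def cal(n):
    c=ctrl.get_calibration(n); f=192/np.tan(np.radians(c["fovy"])/2)
    return f,c["cx"],c["cy"],np.array(c["R"]),np.array(c["t"])
def ray(n,u,v,z):
    f,cx,cy,R,t=cal(n); o=-R.T@t; d=R.T@np.array([(u-cx)/f,(v-cy)/f,1]); return o+d*(z-o[2])/d[2]
def proj(n,X):
    f,cx,cy,R,t=cal(n); p=R@np.array(X)+t; return np.array([cx+f*p[0]/p[2],cy+f*p[1]/p[2]])
def img(n): return cv2.cvtColor(ctrl.get_image(n),cv2.COLOR_RGB2BGR)
E
python3 - <<'E'
from h import *
ims=[img("scene"),img("top")]
cv2.imwrite("pics/s0.png",ims[0]);cv2.imwrite("pics/t0.png",ims[1])
for n in("scene","top"):
    f,cx,cy,R,t=cal(n);print(n,f,cx,cy,(-R.T@t).round(3),R.round(2).tolist())
    for l in("stand","button_top","ring_center","sample_center","rack","tube_b","tube_c","beaker","jar"):
        print(l,[(np.round(b["rect"]).tolist(),round(b["score"],2)) for b in ctrl.boxes_of(n,l)[:4]])
s=ctrl.sense();print(s["time"],s["tool_rot"],s["opening"],s["ft_force"])
E
```

```text
scene 482.3585087546277 259.8382195712839 187.05370258574132 [1.094 0.562 0.968] [[-0.67, 0.74, 0.0], [0.58, 0.52, -0.62], [-0.46, -0.41, -0.78]]
stand [([213.0, 169.0, 142.0, 118.0], 0.57), ([342.0, 221.0, 57.0, 72.0], 0.36)]
button_top [([167.0, 120.0, 12.0, 15.0], 0.64)]
ring_center [([200.0, 144.0, 82.0, 59.0], 0.58)]
sample_center [([314.0, 181.0, 13.0, 22.0], 0.83), ([393.0, 226.0, 19.0, 26.0], 0.8), ([365.0, 250.0, 16.0, 26.0], 0.74), ([344.0, 210.0, 18.0, 23.0], 0.65)]
rack [([249.0, 286.0, 32.0, 38.0], 0.73), ([343.0, 220.0, 51.0, 72.0], 0.62), ([344.0, 209.0, 18.0, 24.0], 0.25)]
tube_b [([354.0, 193.0, 9.0, 15.0], 0.63), ([333.0, 228.0, 14.0, 22.0], 0.57)]
tube_c [([354.0, 193.0, 9.0, 15.0], 0.63), ([333.0, 228.0, 14.0, 22.0], 0.57)]
beaker [([362.0, 324.0, 34.0, 44.0], 0.8)]
jar [([246.0, 288.0, 30.0, 36.0], 0.93), ([166.0, 120.0, 8.0, 8.0], 0.73)]
top 369.6699474936535 257.9082869809506 194.77895903594532 [0.497 0.121 0.915] [[-0.01, -1.0, -0.01], [-0.99, 0.01, -0.11], [0.11, 0.01, -0.99]]
stand [([349.0, 205.0, 172.0, 58.0], 0.61)]
button_top [([413.0, 192.0, 14.0, 6.0], 0.5), ([120.0, 161.0, 33.0, 32.0], 0.47)]
ring_center [([366.0, 197.0, 120.0, 25.0], 0.71)]
sample_center [([150.0, 266.0, 23.0, 15.0], 0.51), ([154.0, 225.0, 19.0, 15.0], 0.5), ([240.0, 259.0, 16.0, 17.0], 0.48), ([197.0, 248.0, 26.0, 16.0], 0.46)]
rack [([203.0, 248.0, 44.0, 82.0], 0.73)]
tube_b []
tube_c []
beaker [([116.0, 161.0, 39.0, 27.0], 0.66)]
jar [([218.0, 126.0, 28.0, 30.0], 0.7)]
1.0 [ 0.59986808 -0.3743823   0.37441534 -0.59984109] 1.0034602049771366 [ 0.15754106 -1.25189787 -0.1322906 ]
```

View pics/s0.png

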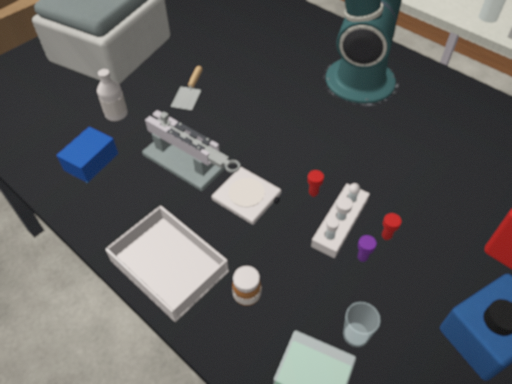

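View pics/t0.png

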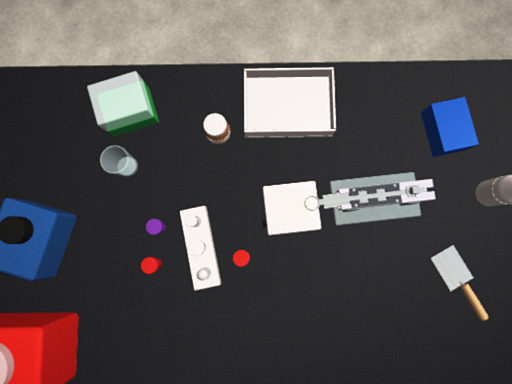

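Scene: stand at about (190,150), rack (342,220) with three white-capped tubes. The red (315,182), (391,226) and purple (366,247) ones are decoys. Candidates for the wide cap: scene (354,193), (344,210), (333,228). I'll crop close next.

```bash
python3 - <<'E'
import cv2,numpy as np
s=cv2.imread("pics/s0.png");t=cv2.imread("pics/t0.png")
r=lambda i,w,h:cv2.resize(i,(w,h),interpolation=cv2.INTER_CUBIC)
a=r(s[170:260,300:400],400,300*6//5)[:300*6//5]
b=r(t[200:295,160:260],400,360)
c=r(t[165:230,260:440],800,240)
cv2.imwrite("pics/c0.png",np.vstack([np.hstack([a,b]),c[:240]]))
E
```

```text
(no output)
```

View pics/c0.png

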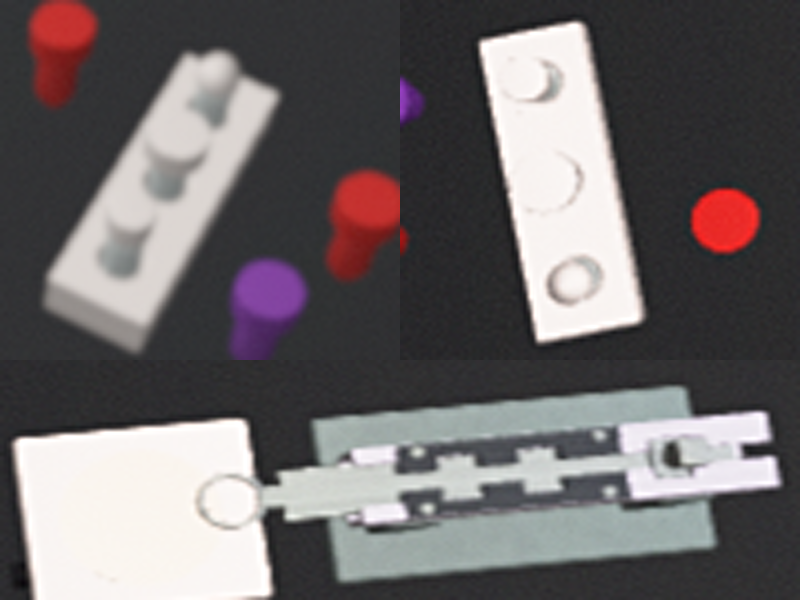

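```bash
python3 - <<'E'
from h import *
C=lambda u,v:(260+u*180/800,165+(v-360)*65/240)
b=ray("top",*C(682,448),.14); r=ray("top",*C(230,500),.094)
print("btn",b,"ring",r,np.linalg.norm((b-r)[:2]))
for p in[(770,412),(778,485),(352,448),(355,520)]:print("chan",ray("top",*C(*p),.11))
for p in[(540,468),(460,477),(575,468),(500,470)]:print("hole",ray("top",*C(*p),.112))
print("cap",ray("top",160+145/4,200+180/3.79,.081),ray("scene",344.5,203.7,.081))
print("btn scene",ray("scene",167,117,.14))
print("rack",[ray("top",160+u/4,200+v/3.79,.03).round(3) for u,v in[(80,42),(182,22),(243,318),(137,342)]])
print(proj("scene",b),proj("scene",r))
# colour-based
s=cv2.imread("pics/s0.png")
cv2.imwrite("pics/c1.png",cv2.resize(s[95:185,135:255],(800,600),interpolation=cv2.INTER_CUBIC))
E
```

```text
btn [ 0.59554154 -0.20098901  0.14      ] ring [0.57199206 0.00745217 0.094     ] 0.20976726073591773
chan [ 0.62048006 -0.25797332  0.11      ]
chan [ 0.57684981 -0.25915287  0.11      ]
chan [ 0.60095582 -0.05123272  0.11      ]
chan [ 0.55809772 -0.05125184  0.11      ]
hole [ 0.58787168 -0.14250281  0.112     ]
hole [ 0.58290672 -0.10311152  0.112     ]
hole [ 0.58770371 -0.15962979  0.112     ]
hole [ 0.58687461 -0.12286923  0.112     ]
cap [0.4755032  0.26638987 0.081     ] [0.47640825 0.27101804 0.081     ]
btn scene [ 0.59336632 -0.19211593  0.14      ]
rack [array([0.561, 0.315, 0.03 ]), array([0.573, 0.254, 0.03 ]), array([0.389, 0.217, 0.03 ]), array([0.375, 0.279, 0.03 ])]
[163.95269973 115.78995621] [232.01276565 165.15882931]
```

View pics/c1.png

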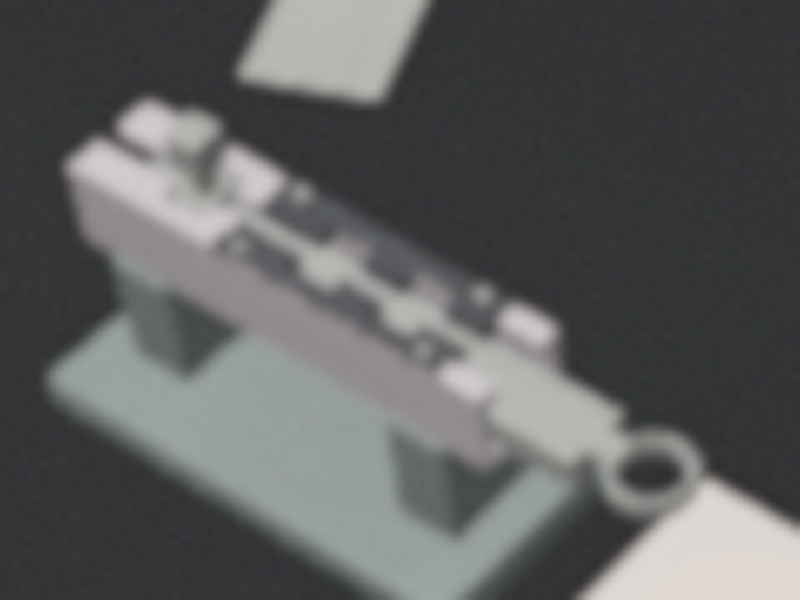

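```bash
python3 - <<'E'
from h import *
from scipy.spatial.transform import Rotation as R
print(ray("scene",165,113.3,.14),ray("scene",232.5,165.5,.094))
s=ctrl.sense();M=R.from_quat(s["tool_rot"]).as_matrix();print(s["time"],s["tool_pos"],M.round(3).tolist(), np.degrees(np.arctan2(M[1,0],M[0,0])))
E
```

```text
[ 0.5878716  -0.20584195  0.14      ] [0.57199103 0.0090697  0.094     ]
1.0 [ 0.29652058 -0.60639938  0.23875018] [[0.439, 0.0, 0.898], [-0.898, -0.0, 0.439], [0.0, -1.0, -0.0]] -63.94063930806733
```

```bash
python3 -m handwheel '[{"tx":29.5,"ty":40.1,"tz":0,"az":1.208,"fingers":5},{"tx":29.5,"ty":40.1,"tz":0,"az":1.208,"fingers":5},{"tx":29.5,"ty":40.1,"tz":0,"az":1.208,"fingers":5},{"tx":29.5,"ty":40.1,"tz":0,"az":1.208,"fingers":5},{"tx":29.5,"ty":40.1,"tz":0,"az":1.208,"fingers":5},{"tx":29.5,"ty":40.1,"tz":0,"az":1.208,"fingers":5},{"tx":29.5,"ty":40.1,"tz":0,"az":1.208,"fingers":5},{"tx":29.5,"ty":40.1,"tz":0,"az":1.208,"fingers":5},{"tx":29.5,"ty":40.1,"tz":0,"az":1.208,"fingers":5},{"tx":29.5,"ty":40.1,"tz":0,"az":1.208,"fingers":5}]'
```

```text
schema error: expected keys tx, ty, tz, ax, ay, az, fingers
```

```bash
python3 -m handwheel '[{"tx":29.5,"ty":40.1,"tz":0,"ax":0,"ay":0,"az":1.208,"fingers":5},{"tx":29.5,"ty":40.1,"tz":0,"ax":0,"ay":0,"az":1.208,"fingers":5},{"tx":29.5,"ty":40.1,"tz":0,"ax":0,"ay":0,"az":1.208,"fingers":5},{"tx":29.5,"ty":40.1,"tz":0,"ax":0,"ay":0,"az":1.208,"fingers":5},{"tx":29.5,"ty":40.1,"tz":0,"ax":0,"ay":0,"az":1.208,"fingers":5},{"tx":29.5,"ty":40.1,"tz":0,"ax":0,"ay":0,"az":1.208,"fingers":5},{"tx":29.5,"ty":40.1,"tz":0,"ax":0,"ay":0,"az":1.208,"fingers":5},{"tx":29.5,"ty":40.1,"tz":0,"ax":0,"ay":0,"az":1.208,"fingers":5},{"tx":29.5,"ty":40.1,"tz":0,"ax":0,"ay":0,"az":1.208,"fingers":5},{"tx":29.5,"ty":40.1,"tz":0,"ax":0,"ay":0,"az":1.208,"fingers":5}]'
```

```text
time: 1.83
tool_pos: [0.5443, -0.2689, 0.239]
tool_rot: [0.706, 0.035, -0.034, -0.706]
ft_force: [0.3, -0.8, -0.5]
opening: 0.57
```

```bash
python3 -m handwheel '[{"tx":4.7,"ty":6.3,"tz":-3,"ax":0,"ay":0,"az":0,"fingers":5},{"tx":4.7,"ty":6.3,"tz":-7,"ax":0,"ay":0,"az":0,"fingers":5},{"tx":4.7,"ty":6.3,"tz":-7,"ax":0,"ay":0,"az":0,"fingers":5},{"tx":4.7,"ty":6.3,"tz":-7,"ax":0,"ay":0,"az":0,"fingers":5},{"tx":4.7,"ty":6.3,"tz":-7,"ax":0,"ay":0,"az":0,"fingers":5}]'
python3 - <<'E'
from h import *
from scipy.spatial.transform import Rotation as R
s=ctrl.sense();M=R.from_quat(s["tool_rot"]).as_matrix();print(s["tool_pos"],M.round(3).tolist())
a=img("scene")
T=s["tool_pos"]
print("tip px",proj("scene",T),"btn px",proj("scene",[.592,-.205,.14]))
cv2.imwrite("pics/c2.png",cv2.resize(a[65:155,115:235],(800,600),interpolation=cv2.INTER_CUBIC))
E
```

```text
time: 2.25
tool_pos: [0.5895, -0.2066, 0.167]
tool_rot: [-0.706, -0.032, 0.035, 0.707]
ft_force: [0.0, -0.8, 0.4]
opening: 0.568
[ 0.58952285 -0.20658103  0.16698533] [[0.996, -0.004, -0.094], [0.094, 0.001, 0.996], [-0.004, -1.0, 0.001]]
tip px [162.60862356 105.33392623] btn px [163.96490108 114.30792738]
```

View pics/c2.png

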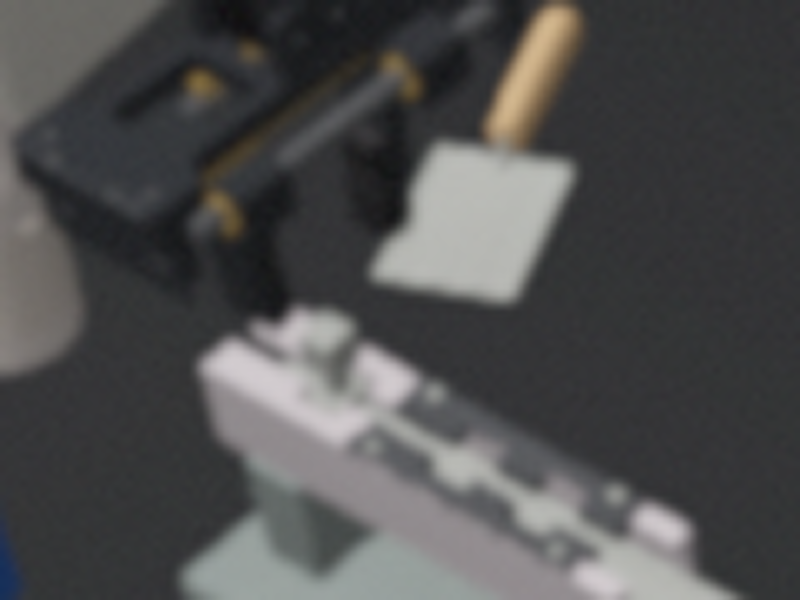

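```bash
python3 -m handwheel '[{"tx":0.2,"ty":0.1,"tz":-2.2,"ax":0,"ay":0,"az":0,"fingers":5},{"tx":0.2,"ty":0.1,"tz":-4.2,"ax":0,"ay":0,"az":0,"fingers":5},{"tx":0.2,"ty":0.1,"tz":-4.2,"ax":0,"ay":0,"az":0,"fingers":5},{"tx":0.2,"ty":0.1,"tz":-4.2,"ax":0,"ay":0,"az":0,"fingers":2.4},{"tx":0.2,"ty":0.1,"tz":-4.2,"ax":0,"ay":0,"az":0,"fingers":2.4},{"tx":0.2,"ty":0.1,"tz":-4.2,"ax":0,"ay":0,"az":0,"fingers":2.4},{"tx":0.2,"ty":0.1,"tz":-4.2,"ax":0,"ay":0,"az":0,"fingers":2.4}]'
```

```text
time: 2.88
tool_pos: [0.5934, -0.2076, 0.1288]
tool_rot: [0.707, 0.033, -0.031, -0.706]
ft_force: [0.3, -0.2, 0.3]
opening: 0.29
```

```bash
python3 -m handwheel '[{"tx":0,"ty":0,"tz":0,"ax":0,"ay":0,"az":0,"fingers":1.2},{"tx":0,"ty":0,"tz":0,"ax":0,"ay":0,"az":0,"fingers":1.2},{"tx":0,"ty":0,"tz":0,"ax":0,"ay":0,"az":0,"fingers":1.2},{"tx":0,"ty":0,"tz":0,"ax":0,"ay":0,"az":0,"fingers":1.2},{"tx":0,"ty":0,"tz":0,"ax":0,"ay":0,"az":0,"fingers":1.2}]'
```

```text
time: 3.3
tool_pos: [0.5942, -0.2071, 0.128]
tool_rot: [0.707, 0.034, -0.031, -0.706]
ft_force: [6.3, 0.2, 1.7]
opening: 0.176
```

```bash
python3 -m handwheel '[{"tx":0.1,"ty":0,"tz":-0.2,"ax":0,"ay":0,"az":0,"fingers":1.2},{"tx":0.1,"ty":0,"tz":-0.4,"ax":0,"ay":0,"az":0,"fingers":1.2},{"tx":0.1,"ty":0,"tz":-0.6,"ax":0,"ay":0,"az":0,"fingers":1.2},{"tx":0.1,"ty":0,"tz":-0.7,"ax":0,"ay":0,"az":0,"fingers":1.2},{"tx":0.1,"ty":0,"tz":-0.7,"ax":0,"ay":0,"az":0,"fingers":1.2}]'
```

```text
time: 3.72
tool_pos: [0.5943, -0.2071, 0.1202]
tool_rot: [0.707, 0.033, -0.032, -0.706]
ft_force: [3.8, 0.1, 5.3]
opening: 0.177
```

```bash
python3 -m handwheel '[{"tx":0,"ty":0.1,"tz":0.05,"ax":0,"ay":0,"az":0,"fingers":1.2},{"tx":-0.02,"ty":0.2,"tz":0.05,"ax":0,"ay":0,"az":0,"fingers":1.2},{"tx":-0.03,"ty":0.3,"tz":0.05,"ax":0,"ay":0,"az":0,"fingers":1.2},{"tx":-0.04,"ty":0.4,"tz":0.05,"ax":0,"ay":0,"az":0,"fingers":1.2},{"tx":-0.04,"ty":0.4,"tz":0.05,"ax":0,"ay":0,"az":0,"fingers":1.2}]'
```

```text
time: 4.13
tool_pos: [0.5938, -0.2032, 0.121]
tool_rot: [0.707, 0.033, -0.032, -0.706]
ft_force: [3.7, -1.8, 5.5]
opening: 0.177
```

```bash
python3 -m handwheel '[{"tx":-0.03,"ty":0.3,"tz":0,"ax":0,"ay":0,"az":0,"fingers":1.2},{"tx":-0.06,"ty":0.6,"tz":0,"ax":0,"ay":0,"az":0,"fingers":1.2},{"tx":-0.09,"ty":0.9,"tz":0,"ax":0,"ay":0,"az":0,"fingers":1.2},{"tx":-0.12,"ty":1.2,"tz":0,"ax":0,"ay":0,"az":0,"fingers":1.2},{"tx":-0.15,"ty":1.6,"tz":0,"ax":0,"ay":0,"az":0,"fingers":1.2},{"tx":-0.19,"ty":2.0,"tz":0,"ax":0,"ay":0,"az":0,"fingers":1.2},{"tx":-0.19,"ty":2.0,"tz":0,"ax":0,"ay":0,"az":0,"fingers":1.2}]'
```

```text
time: 4.72
tool_pos: [0.5918, -0.1826, 0.1209]
tool_rot: [0.707, 0.033, -0.032, -0.706]
ft_force: [4.7, 0.0, 6.0]
opening: 0.173
```

```bash
python3 -m handwheel '[{"tx":-0.03,"ty":0.3,"tz":0,"ax":0,"ay":0,"az":0,"fingers":1.2},{"tx":-0.06,"ty":0.6,"tz":0,"ax":0,"ay":0,"az":0,"fingers":1.2},{"tx":-0.09,"ty":1.0,"tz":0,"ax":0,"ay":0,"az":0,"fingers":1.2},{"tx":-0.12,"ty":1.3,"tz":0,"ax":0,"ay":0,"az":0,"fingers":1.2},{"tx":-0.14,"ty":1.6,"tz":0,"ax":0,"ay":0,"az":0,"fingers":1.2}]'
python3 - <<'E'
from h import *
T=ctrl.sense()["tool_pos"]; p=proj("scene",T);print(T,p)
a=img("scene");x,y=int(p[0]),int(p[1])
cv2.imwrite("pics/c3.png",cv2.resize(a[y-40:y+50,x-60:x+60],(800,600),interpolation=cv2.INTER_CUBIC))
E
```

```text
time: 5.13
tool_pos: [0.5903, -0.1673, 0.1209]
tool_rot: [0.707, 0.033, -0.032, -0.706]
ft_force: [3.1, -2.0, 5.5]
opening: 0.179
[ 0.5902667  -0.16729751  0.12086092] [175.73562071 126.64959248]
```

View pics/c3.png

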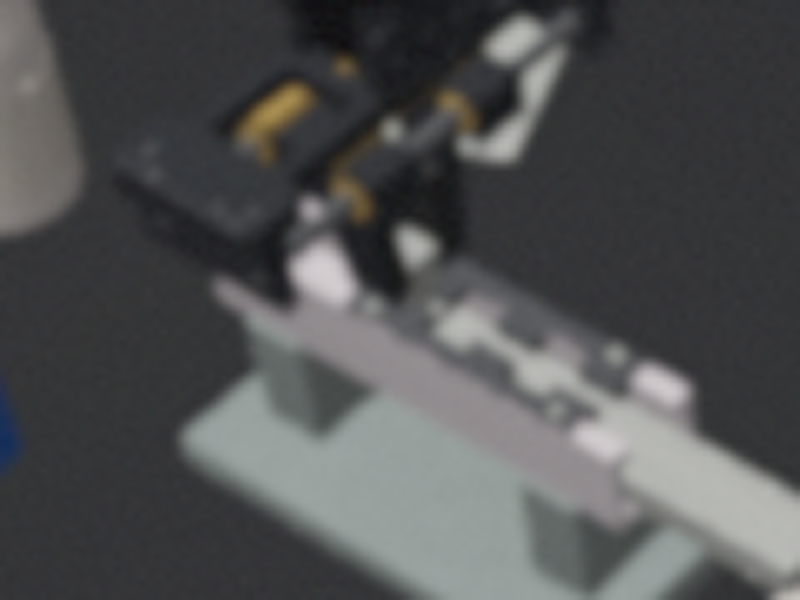

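The bar is out about 40 mm, with the button still short of the next hole at crop (470,320). I'll let go, move behind the cap and push with closed fingers.

```bash
python3 -m handwheel '[{"tx":0,"ty":0,"tz":0,"ax":0,"ay":0,"az":0,"fingers":4},{"tx":0,"ty":0,"tz":0,"ax":0,"ay":0,"az":0,"fingers":4},{"tx":0,"ty":0,"tz":0,"ax":0,"ay":0,"az":0,"fingers":4},{"tx":0,"ty":0,"tz":2.5,"ax":0,"ay":0,"az":0,"fingers":4},{"tx":0,"ty":0,"tz":4.5,"ax":0,"ay":0,"az":0,"fingers":4},{"tx":0.3,"ty":-3.2,"tz":4.5,"ax":0,"ay":0,"az":0,"fingers":0},{"tx":0.3,"ty":-3.2,"tz":4.5,"ax":0,"ay":0,"az":0,"fingers":0},{"tx":0.3,"ty":-3.2,"tz":4.5,"ax":0,"ay":0,"az":0,"fingers":0},{"tx":0.3,"ty":-3.2,"tz":4.5,"ax":0,"ay":0,"az":0,"fingers":0},{"tx":0.3,"ty":-3.2,"tz":4.5,"ax":0,"ay":0,"az":0,"fingers":0}]'
python3 -m handwheel '[{"tx":0,"ty":0,"tz":-2,"ax":0,"ay":0,"az":0,"fingers":0},{"tx":0,"ty":0,"tz":-4.1,"ax":0,"ay":0,"az":0,"fingers":0},{"tx":0,"ty":0,"tz":-4.1,"ax":0,"ay":0,"az":0,"fingers":0},{"tx":0,"ty":0,"tz":-4.1,"ax":0,"ay":0,"az":0,"fingers":0}]'
```

```text
time: 6.02
tool_pos: [0.5915, -0.198, 0.1638]
tool_rot: [-0.706, -0.032, 0.033, 0.707]
ft_force: [0.2, -1.0, 0.1]
opening: 0.104
time: 6.35
tool_pos: [0.5909, -0.1975, 0.1221]
tool_rot: [-0.706, -0.031, 0.034, 0.707]
ft_force: [-0.9, 0.2, 1.2]
opening: 0.002
```

```bash
python3 -m handwheel '[{"tx":-0.03,"ty":0.4,"tz":0.1,"ax":0,"ay":0,"az":0,"fingers":0},{"tx":-0.06,"ty":0.8,"tz":0.1,"ax":0,"ay":0,"az":0,"fingers":0},{"tx":-0.1,"ty":1.1,"tz":0.1,"ax":0,"ay":0,"az":0,"fingers":0},{"tx":-0.12,"ty":1.3,"tz":0.1,"ax":0,"ay":0,"az":0,"fingers":0},{"tx":-0.14,"ty":1.5,"tz":0.1,"ax":0,"ay":0,"az":0,"fingers":0}]'
python3 -m handwheel '[{"tx":-0.02,"ty":0.15,"tz":0,"ax":0,"ay":0,"az":0,"fingers":0},{"tx":-0.03,"ty":0.3,"tz":0,"ax":0,"ay":0,"az":0,"fingers":0}]'
```

```text
time: 6.77
tool_pos: [0.5918, -0.1836, 0.1262]
tool_rot: [0.707, 0.033, -0.032, -0.706]
ft_force: [-0.4, 0.1, 1.2]
opening: 0.005
time: 6.93
tool_pos: [0.5917, -0.1816, 0.1261]
tool_rot: [0.707, 0.033, -0.032, -0.706]
ft_force: [0.6, -2.9, 1.6]
opening: 0.004
```

```bash
python3 -m handwheel '[{"tx":-0.02,"ty":0.2,"tz":-0.1,"ax":0,"ay":0,"az":0,"fingers":0},{"tx":-0.04,"ty":0.4,"tz":-0.1,"ax":0,"ay":0,"az":0,"fingers":0},{"tx":-0.06,"ty":0.6,"tz":-0.1,"ax":0,"ay":0,"az":0,"fingers":0},{"tx":-0.08,"ty":0.8,"tz":-0.1,"ax":0,"ay":0,"az":0,"fingers":0}]'
python3 -m handwheel '[{"tx":-0.01,"ty":0.1,"tz":0,"ax":0,"ay":0,"az":0,"fingers":0},{"tx":-0.02,"ty":0.2,"tz":0,"ax":0,"ay":0,"az":0,"fingers":0},{"tx":-0.02,"ty":0.2,"tz":0,"ax":0,"ay":0,"az":0,"fingers":0}]'
```

```text
time: 7.27
tool_pos: [0.5908, -0.1728, 0.1249]
tool_rot: [0.706, 0.033, -0.032, -0.706]
ft_force: [-0.4, -0.8, 5.2]
opening: 0.008
time: 7.52
tool_pos: [0.5905, -0.1705, 0.1245]
tool_rot: [-0.706, -0.033, 0.032, 0.706]
ft_force: [1.3, -1.3, 5.1]
opening: 0.006
```

```bash
python3 -m handwheel '[{"tx":-0.01,"ty":0.1,"tz":0,"ax":0,"ay":0,"az":0,"fingers":0},{"tx":-0.02,"ty":0.2,"tz":0,"ax":0,"ay":0,"az":0,"fingers":0},{"tx":-0.02,"ty":0.2,"tz":0,"ax":0,"ay":0,"az":0,"fingers":0}]'
```

```text
time: 7.77
tool_pos: [0.5903, -0.1686, 0.1244]
tool_rot: [0.706, 0.033, -0.032, -0.706]
ft_force: [1.5, -2.3, 4.1]
opening: 0.006
```

```bash
python3 -m handwheel '[{"tx":-0.01,"ty":0.1,"tz":0,"ax":0,"ay":0,"az":0,"fingers":0},{"tx":-0.02,"ty":0.2,"tz":0,"ax":0,"ay":0,"az":0,"fingers":0},{"tx":-0.02,"ty":0.2,"tz":0,"ax":0,"ay":0,"az":0,"fingers":0}]'
```

```text
time: 8.02
tool_pos: [0.59, -0.1666, 0.1244]
tool_rot: [-0.706, -0.033, 0.032, 0.706]
ft_force: [3.0, -0.9, 5.3]
opening: 0.004
```

```bash
python3 -m handwheel '[{"tx":0,"ty":0,"tz":0.2,"ax":0,"ay":0,"az":0,"fingers":0},{"tx":0,"ty":0,"tz":0.2,"ax":0,"ay":0,"az":0,"fingers":0}]'
python3 -m handwheel '[{"tx":0.03,"ty":-0.3,"tz":0,"ax":0,"ay":0,"az":0,"fingers":0},{"tx":0.03,"ty":-0.3,"tz":0,"ax":0,"ay":0,"az":0,"fingers":0},{"tx":0.03,"ty":-0.3,"tz":0,"ax":0,"ay":0,"az":0,"fingers":0}]'
python3 - <<'E'
from h import *
T=ctrl.sense()["tool_pos"]; p=proj("scene",T);print(T,p)
a=img("scene");x,y=int(p[0]),int(p[1])
cv2.imwrite("pics/c4.png",cv2.resize(a[y-35:y+40,x-50:x+50],(800,600),interpolation=cv2.INTER_CUBIC))
E
```

```text
time: 8.18
tool_pos: [0.5899, -0.1666, 0.1262]
tool_rot: [-0.706, -0.033, 0.032, 0.706]
ft_force: [4.0, -0.8, 2.8]
opening: 0.004
time: 8.43
tool_pos: [0.5879, -0.1693, 0.1245]
tool_rot: [-0.706, -0.031, 0.034, 0.707]
ft_force: [0.0, -0.3, -0.1]
opening: 0.005
[ 0.58790331 -0.16927922  0.12452362] [175.71197157 124.71236306]
```

View pics/c4.png

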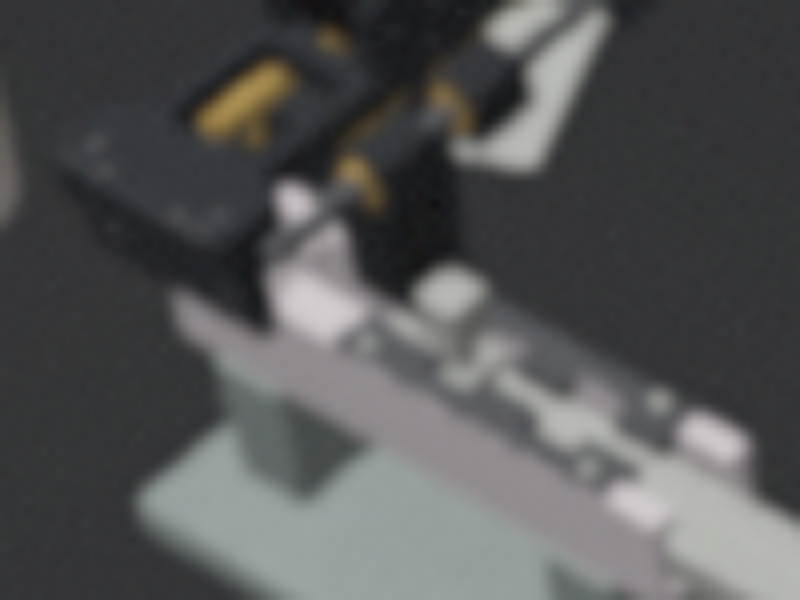

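```bash
python3 -m handwheel '[{"tx":-0.0,"ty":0.15,"tz":0.1,"ax":0,"ay":0,"az":0,"fingers":0},{"tx":-0.0,"ty":0.3,"tz":0.2,"ax":0,"ay":0,"az":0,"fingers":0},{"tx":-0.0,"ty":0.45,"tz":0.25,"ax":0,"ay":0,"az":0,"fingers":0},{"tx":-0.02,"ty":0.6,"tz":0.3,"ax":0,"ay":0,"az":0,"fingers":0},{"tx":-0.02,"ty":0.6,"tz":0.35,"ax":0,"ay":0,"az":0,"fingers":0}]'
python3 -m handwheel '[{"tx":0,"ty":-0.2,"tz":-0.1,"ax":0,"ay":0,"az":0,"fingers":0},{"tx":0,"ty":-0.2,"tz":-0.2,"ax":0,"ay":0,"az":0,"fingers":0}]'
python3 -m handwheel '[{"tx":0,"ty":0.2,"tz":0,"ax":0,"ay":0,"az":0,"fingers":0},{"tx":-0.03,"ty":0.3,"tz":0.1,"ax":0,"ay":0,"az":0,"fingers":0},{"tx":-0.03,"ty":0.35,"tz":0.2,"ax":0,"ay":0,"az":0,"fingers":0}]'
python3 -m handwheel '[{"tx":0,"ty":-0.2,"tz":-0.1,"ax":0,"ay":0,"az":0,"fingers":0},{"tx":0,"ty":-0.2,"tz":-0.2,"ax":0,"ay":0,"az":0,"fingers":0}]'
```

```text
time: 8.9
tool_pos: [0.5889, -0.164, 0.1291]
tool_rot: [0.706, 0.032, -0.033, -0.706]
ft_force: [0.4, -3.4, -1.7]
opening: 0.003
time: 9.07
tool_pos: [0.59, -0.1655, 0.128]
tool_rot: [-0.706, -0.033, 0.032, 0.707]
ft_force: [0.7, 0.3, 0.6]
opening: 0.006
time: 9.32
tool_pos: [0.5897, -0.1626, 0.1292]
tool_rot: [0.707, 0.033, -0.032, -0.706]
ft_force: [4.3, -4.7, -9.1]
opening: 0.005
time: 9.48
tool_pos: [0.5898, -0.1635, 0.1281]
tool_rot: [-0.706, -0.033, 0.032, 0.707]
ft_force: [0.7, 2.4, 2.4]
opening: 0.006
```

```bash
python3 -m handwheel '[{"tx":0.03,"ty":-0.4,"tz":0,"ax":0,"ay":0,"az":0,"fingers":0},{"tx":0.03,"ty":-0.4,"tz":0,"ax":0,"ay":0,"az":0,"fingers":0},{"tx":0.03,"ty":-0.4,"tz":0,"ax":0,"ay":0,"az":0,"fingers":0}]'
python3 -m handwheel '[{"tx":0.01,"ty":-0.2,"tz":0,"ax":0,"ay":0,"az":0,"fingers":0},{"tx":0,"ty":0,"tz":0,"ax":0,"ay":0,"az":0,"fingers":0},{"tx":0,"ty":0.2,"tz":0,"ax":0,"ay":0,"az":0,"fingers":0},{"tx":-0.02,"ty":0.3,"tz":0,"ax":0,"ay":0,"az":0,"fingers":0},{"tx":-0.03,"ty":0.35,"tz":0,"ax":0,"ay":0,"az":0,"fingers":0}]'
```

```text
time: 9.73
tool_pos: [0.5896, -0.1687, 0.128]
tool_rot: [0.707, 0.032, -0.033, -0.706]
ft_force: [-0.7, 0.6, 0.6]
opening: 0.007
time: 10.15
tool_pos: [0.5895, -0.1656, 0.1279]
tool_rot: [0.707, 0.033, -0.033, -0.706]
ft_force: [-0.9, -3.6, -0.9]
opening: 0.009
```

```bash
python3 -m handwheel '[{"tx":0,"ty":0.1,"tz":0,"ax":0,"ay":0,"az":0,"fingers":0},{"tx":0,"ty":0.1,"tz":0,"ax":0,"ay":0,"az":0,"fingers":0}]'
```

```text
time: 10.32
tool_pos: [0.5894, -0.1641, 0.1278]
tool_rot: [0.707, 0.033, -0.033, -0.706]
ft_force: [-1.1, -4.7, -1.1]
opening: 0.006
```

```bash
python3 -m handwheel '[{"tx":-0.01,"ty":0.1,"tz":0,"ax":0,"ay":0,"az":0,"fingers":0},{"tx":-0.01,"ty":0.1,"tz":0,"ax":0,"ay":0,"az":0,"fingers":0}]'
```

```text
time: 10.48
tool_pos: [0.5893, -0.1624, 0.1278]
tool_rot: [-0.706, -0.032, 0.032, 0.707]
ft_force: [-0.9, -1.3, 0.4]
opening: 0.005
```

```bash
python3 -m handwheel '[{"tx":-0.01,"ty":0.1,"tz":0,"ax":0,"ay":0,"az":0,"fingers":0},{"tx":-0.01,"ty":0.1,"tz":0,"ax":0,"ay":0,"az":0,"fingers":0}]'
```

```text
time: 10.65
tool_pos: [0.5892, -0.1612, 0.1277]
tool_rot: [-0.706, -0.033, 0.033, 0.707]
ft_force: [-1.0, -1.8, 0.4]
opening: 0.006
```

```bash
python3 -m handwheel '[{"tx":-0.01,"ty":0.1,"tz":0,"ax":0,"ay":0,"az":0,"fingers":0},{"tx":-0.01,"ty":0.1,"tz":0,"ax":0,"ay":0,"az":0,"fingers":0}]'
```

```text
time: 10.82
tool_pos: [0.5891, -0.1604, 0.1277]
tool_rot: [-0.706, -0.033, 0.033, 0.706]
ft_force: [-0.5, -1.2, 1.0]
opening: 0.006
```

```bash
python3 -m handwheel '[{"tx":-0.01,"ty":0.1,"tz":0,"ax":0,"ay":0,"az":0,"fingers":0},{"tx":-0.01,"ty":0.1,"tz":0,"ax":0,"ay":0,"az":0,"fingers":0}]'
```

```text
time: 10.98
tool_pos: [0.589, -0.1595, 0.1277]
tool_rot: [-0.706, -0.033, 0.033, 0.706]
ft_force: [0.3, -2.3, -0.2]
opening: 0.007
```

```bash
python3 -m handwheel '[{"tx":0.02,"ty":-0.3,"tz":0,"ax":0,"ay":0,"az":0,"fingers":0},{"tx":0.02,"ty":-0.3,"tz":0,"ax":0,"ay":0,"az":0,"fingers":0},{"tx":0.01,"ty":-0.1,"tz":0,"ax":0,"ay":0,"az":0,"fingers":0},{"tx":0,"ty":0,"tz":0,"ax":0,"ay":0,"az":0,"fingers":0},{"tx":0,"ty":0,"tz":0,"ax":0,"ay":0,"az":0,"fingers":0}]'
```

```text
time: 11.4
tool_pos: [0.5889, -0.1596, 0.1276]
tool_rot: [-0.706, -0.032, 0.033, 0.706]
ft_force: [0.3, -0.2, -0.8]
opening: 0.011
```

```bash
python3 -m handwheel '[{"tx":-0.01,"ty":0.1,"tz":0,"ax":0,"ay":0,"az":0,"fingers":0},{"tx":-0.01,"ty":0.1,"tz":0,"ax":0,"ay":0,"az":0,"fingers":0},{"tx":-0.01,"ty":0.1,"tz":0,"ax":0,"ay":0,"az":0,"fingers":0}]'
```

```text
time: 11.65
tool_pos: [0.5889, -0.1589, 0.1276]
tool_rot: [0.706, 0.033, -0.033, -0.706]
ft_force: [0.2, -2.1, -0.6]
opening: 0.004
```

```bash
python3 -m handwheel '[{"tx":-0.01,"ty":0.1,"tz":0,"ax":0,"ay":0,"az":0,"fingers":0},{"tx":-0.01,"ty":0.1,"tz":0,"ax":0,"ay":0,"az":0,"fingers":0},{"tx":-0.01,"ty":0.1,"tz":0,"ax":0,"ay":0,"az":0,"fingers":0}]'
```

```text
time: 11.9
tool_pos: [0.5889, -0.1585, 0.1277]
tool_rot: [0.707, 0.033, -0.033, -0.706]
ft_force: [0.2, -5.5, -1.8]
opening: 0.003
```

```bash
python3 -m handwheel '[{"tx":-0.01,"ty":0.1,"tz":0,"ax":0,"ay":0,"az":0,"fingers":0},{"tx":-0.01,"ty":0.1,"tz":0,"ax":0,"ay":0,"az":0,"fingers":0},{"tx":-0.01,"ty":0.1,"tz":0,"ax":0,"ay":0,"az":0,"fingers":0}]'
```

```text
time: 12.15
tool_pos: [0.5888, -0.1583, 0.1278]
tool_rot: [0.707, 0.033, -0.032, -0.705]
ft_force: [-0.1, -7.6, -2.1]
opening: 0.003
```

The bar now resists: the force rises to 7.6 N with no travel. The button has caught at about 63 mm, as the picture suggested. I'll back off and check the height of the cap's top.

```bash
python3 -m handwheel '[{"tx":0.05,"ty":-0.5,"tz":0,"ax":0,"ay":0,"az":0,"fingers":0},{"tx":0.1,"ty":-1.0,"tz":0,"ax":0,"ay":0,"az":0,"fingers":0},{"tx":0.1,"ty":-1.0,"tz":0,"ax":0,"ay":0,"az":0,"fingers":0},{"tx":0.1,"ty":-1.0,"tz":2.3,"ax":0,"ay":0,"az":0,"fingers":0},{"tx":0.1,"ty":-1.0,"tz":2.3,"ax":0,"ay":0,"az":0,"fingers":0}]'
python3 - <<'E'
from h import *
p=proj("scene",[.586,-.143,.13]);x,y=int(p[0]),int(p[1])
a=img("scene");t=img("top");q=proj("top",[.586,-.143,.13]).astype(int)
cv2.imwrite("pics/t5.png",t);cv2.imwrite("pics/s5.png",a)
A=cv2.resize(a[y-25:y+35,x-30:x+30],(400,400),interpolation=cv2.INTER_CUBIC)
B=cv2.resize(t[q[1]-30:q[1]+30,q[0]-30:q[0]+30],(400,400),interpolation=cv2.INTER_CUBIC)
cv2.imwrite("pics/c5.png",np.hstack([A,B]));print(x,y,q)
E
python3 -m handwheel '[{"tx":-0.2,"ty":2.5,"tz":0,"ax":0,"ay":0,"az":0,"fingers":0},{"tx":-0.2,"ty":2.5,"tz":0,"ax":0,"ay":0,"az":0,"fingers":0},{"tx":-0.2,"ty":2.5,"tz":-0.3,"ax":0,"ay":0,"az":0,"fingers":0},{"tx":-0.2,"ty":2.5,"tz":-0.6,"ax":0,"ay":0,"az":0,"fingers":0},{"tx":-0.2,"ty":2.5,"tz":-0.8,"ax":0,"ay":0,"az":0,"fingers":0},{"tx":-0.2,"ty":2.5,"tz":-0.8,"ax":0,"ay":0,"az":0,"fingers":0}]'
```

```text
time: 12.57
tool_pos: [0.5918, -0.1671, 0.154]
tool_rot: [0.707, 0.034, -0.031, -0.706]
ft_force: [1.0, -0.8, 0.8]
opening: 0.007
183 127 [384 194]
time: 13.17
tool_pos: [0.5871, -0.142, 0.1415]
tool_rot: [-0.706, -0.032, 0.033, 0.707]
ft_force: [-0.5, 0.3, -0.2]
opening: 0.012
```

View pics/c5.png

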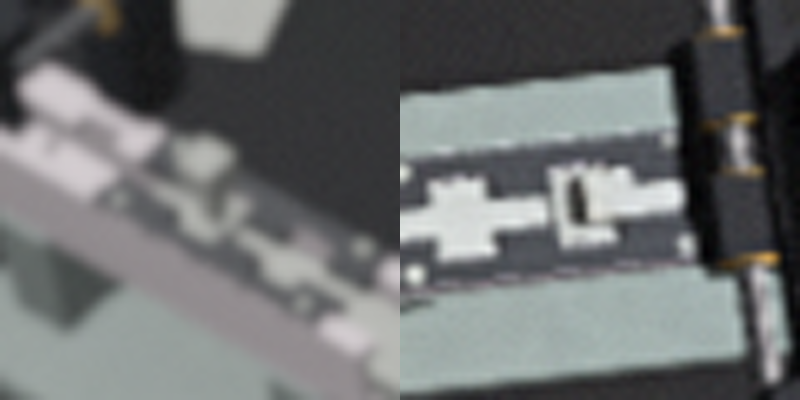

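The cap sits over the first index hole in both views: left crop (205,160), right crop (590,200). Now I'll feel for its height.

```bash
python3 -m handwheel '[{"tx":0,"ty":0,"tz":-0.1,"ax":0,"ay":0,"az":0,"fingers":0},{"tx":0,"ty":0,"tz":-0.15,"ax":0,"ay":0,"az":0,"fingers":0},{"tx":0,"ty":0,"tz":-0.15,"ax":0,"ay":0,"az":0,"fingers":0}]'
python3 -m handwheel '[{"tx":0,"ty":0,"tz":-0.1,"ax":0,"ay":0,"az":0,"fingers":0},{"tx":0,"ty":0,"tz":-0.1,"ax":0,"ay":0,"az":0,"fingers":0},{"tx":0,"ty":0,"tz":-0.1,"ax":0,"ay":0,"az":0,"fingers":0}]'
```

```text
time: 13.42
tool_pos: [0.5877, -0.142, 0.141]
tool_rot: [-0.706, -0.032, 0.032, 0.706]
ft_force: [-0.4, -0.6, -0.5]
opening: 0.01
time: 13.67
tool_pos: [0.5879, -0.1419, 0.1404]
tool_rot: [0.706, 0.033, -0.032, -0.706]
ft_force: [-0.3, -0.1, -0.4]
opening: 0.003
```

```bash
python3 -m handwheel '[{"tx":0,"ty":0,"tz":-0.1,"ax":0,"ay":0,"az":0,"fingers":0},{"tx":0,"ty":0,"tz":-0.1,"ax":0,"ay":0,"az":0,"fingers":0},{"tx":0,"ty":0,"tz":-0.1,"ax":0,"ay":0,"az":0,"fingers":0}]'
python3 -c "
from h import *
for i in range(3):
  ctrl.get_image('top');s=ctrl.sense();print(s['tool_pos'],s['ft_force'])"
```

```text
time: 13.92
tool_pos: [0.5879, -0.1419, 0.1396]
tool_rot: [0.707, 0.033, -0.032, -0.706]
ft_force: [-1.3, -0.5, 3.7]
opening: 0.005
[ 0.58793587 -0.14193402  0.13961461] [-0.85892294 -1.16486185  3.3992961 ]
[ 0.58793157 -0.14191522  0.13961309] [-0.50470451  0.45153622  4.02941364]
[ 0.58792144 -0.14192538  0.13957671] [-0.54424849 -1.09160228  2.9667708 ]
```

Contact at z = 0.140 with about 3 N, so the button is fully up. On to the tube.

```bash
python3 -m handwheel '[{"tx":0,"ty":0,"tz":3,"ax":0,"ay":0,"az":0,"fingers":0},{"tx":-11.3,"ty":41,"tz":6,"ax":0,"ay":0,"az":1.674,"fingers":6},{"tx":-11.3,"ty":41,"tz":6,"ax":0,"ay":0,"az":1.674,"fingers":6},{"tx":-11.3,"ty":41,"tz":6,"ax":0,"ay":0,"az":1.674,"fingers":6},{"tx":-11.3,"ty":41,"tz":6,"ax":0,"ay":0,"az":1.674,"fingers":6},{"tx":-11.3,"ty":41,"tz":6,"ax":0,"ay":0,"az":1.674,"fingers":6},{"tx":-11.3,"ty":41,"tz":6,"ax":0,"ay":0,"az":1.674,"fingers":6},{"tx":-11.3,"ty":41,"tz":6,"ax":0,"ay":0,"az":1.674,"fingers":6},{"tx":-11.3,"ty":41,"tz":6,"ax":0,"ay":0,"az":1.674,"fingers":6},{"tx":-11.3,"ty":41,"tz":6,"ax":0,"ay":0,"az":1.674,"fingers":6}]'
python3 -m handwheel '[{"tx":0,"ty":0,"tz":0,"ax":0,"ay":0,"az":0,"fingers":6}]'
```

```text
time: 14.9
tool_pos: [0.487, 0.2207, 0.1953]
tool_rot: [-0.579, -0.406, 0.406, 0.579]
ft_force: [1.2, -0.4, -0.7]
opening: 0.658
time: 14.98
tool_pos: [0.4862, 0.2253, 0.196]
tool_rot: [-0.577, -0.408, 0.407, 0.579]
ft_force: [0.7, 0.2, 0.2]
opening: 0.681
```

```bash
python3 -m handwheel '[{"tx":-1.1,"ty":4.2,"tz":0,"ax":0,"ay":0,"az":0.535,"fingers":6},{"tx":-1.1,"ty":4.2,"tz":-3,"ax":0,"ay":0,"az":0.535,"fingers":6},{"tx":-1.1,"ty":4.2,"tz":-7.5,"ax":0,"ay":0,"az":0.535,"fingers":6},{"tx":-1.1,"ty":4.2,"tz":-7.5,"ax":0,"ay":0,"az":0.535,"fingers":6},{"tx":-1.1,"ty":4.2,"tz":-7.5,"ax":0,"ay":0,"az":0.535,"fingers":6},{"tx":-1.1,"ty":4.2,"tz":-7.5,"ax":0,"ay":0,"az":0.535,"fingers":6},{"tx":-1.1,"ty":4.2,"tz":-7.5,"ax":0,"ay":0,"az":0.535,"fingers":6}]'
python3 - <<'E'
from h import *
from scipy.spatial.transform import Rotation as R
s=ctrl.sense();T=s["tool_pos"];M=R.from_quat(s["tool_rot"]).as_matrix();print(T,M[:,0],M[:,1])
p=proj("scene",[.475,.268,.09]).astype(int);a=img("scene")
S=a[p[1]-45:p[1]+45,p[0]-60:p[0]+60].copy();S=cv2.resize(S,(800,600),interpolation=cv2.INTER_CUBIC)
f=lambda X:tuple(((proj("scene",X)-p+[60,45])*600/90).astype(int).tolist())
cv2.circle(S,f(T),5,(0,255,0),1);cv2.circle(S,f([T[0],T[1],.081]),5,(255,0,0),1)
cv2.imwrite("pics/c6.png",S);print(f(T))
E
```

```text
time: 15.57
tool_pos: [0.4773, 0.2606, 0.1202]
tool_rot: [-0.453, -0.543, 0.543, 0.453]
ft_force: [-0.0, 0.3, -0.2]
opening: 0.679
[0.47725484 0.26060589 0.12015395] [-1.78157016e-01  9.84002067e-01 -9.80505460e-05] [-6.13394950e-04 -2.10701935e-04 -9.99999790e-01]
(392, 239)
```

View pics/c6.png

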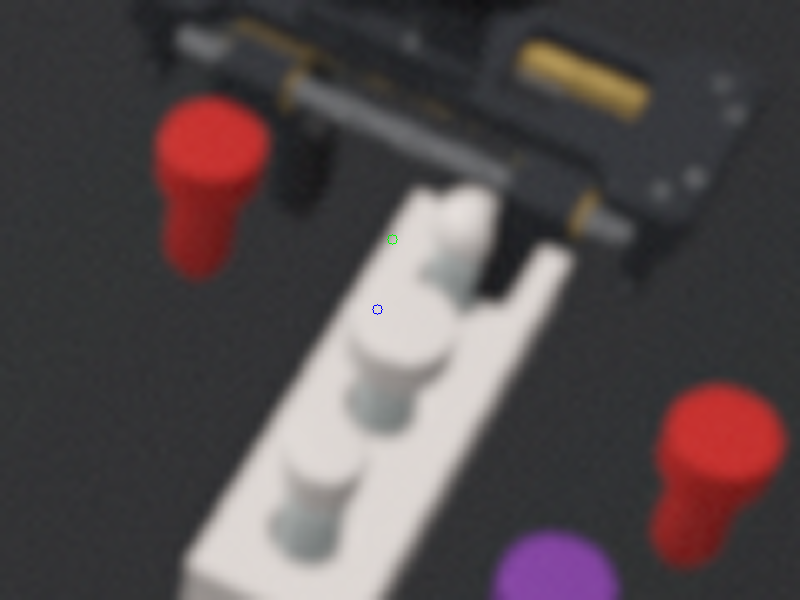

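```bash
python3 - <<'E'
from h import *
p=proj("scene",[.475,.268,.09]).astype(int)
T=ctrl.sense()["tool_pos"]
for c in[(403,318),(403,325)]:
    X=ray("scene",p[0]-60+c[0]/6.667,p[1]-45+c[1]/6.667,.081);print(X,(X-T)*100)
E
```

```text
[0.47416206 0.26925941 0.081     ] [-0.34570931  0.84983488 -3.96950561]
[0.47659948 0.27100695 0.081     ] [-0.1019676   1.02458923 -3.96950561]
```

```bash
python3 -m handwheel '[{"tx":-0.1,"ty":0.4,"tz":-0.5,"ax":0,"ay":0,"az":0,"fingers":6},{"tx":-0.1,"ty":0.4,"tz":-0.5,"ax":0,"ay":0,"az":0,"fingers":6},{"tx":-0.1,"ty":0.4,"tz":-0.5,"ax":0,"ay":0,"az":0,"fingers":6}]'
```

```text
time: 15.87
tool_pos: [0.4763, 0.265, 0.1156]
tool_rot: [0.453, 0.543, -0.543, -0.453]
ft_force: [0.4, 0.7, -1.0]
opening: 0.68
```

```bash
python3 -m handwheel '[{"tx":-0.15,"ty":0.45,"tz":-1,"ax":0,"ay":0,"az":0,"fingers":6},{"tx":-0.15,"ty":0.45,"tz":-3,"ax":0,"ay":0,"az":0,"fingers":6},{"tx":-0.15,"ty":0.45,"tz":-5.1,"ax":0,"ay":0,"az":0,"fingers":6},{"tx":-0.15,"ty":0.45,"tz":-5.1,"ax":0,"ay":0,"az":0,"fingers":6},{"tx":-0.15,"ty":0.45,"tz":-5.1,"ax":0,"ay":0,"az":0,"fingers":6}]'
python3 -m handwheel '[{"tx":0,"ty":0,"tz":0,"ax":0,"ay":0,"az":0,"fingers":4.6},{"tx":0,"ty":0,"tz":0,"ax":0,"ay":0,"az":0,"fingers":4.2},{"tx":0,"ty":0,"tz":0,"ax":0,"ay":0,"az":0,"fingers":3.2},{"tx":0,"ty":0,"tz":0,"ax":0,"ay":0,"az":0,"fingers":3.2},{"tx":0,"ty":0,"tz":0,"ax":0,"ay":0,"az":0,"fingers":3.2}]'
```

```text
time: 16.28
tool_pos: [0.4733, 0.2688, 0.063]
tool_rot: [-0.452, -0.542, 0.544, 0.453]
ft_force: [0.7, 0.3, -0.0]
opening: 0.683
time: 16.7
tool_pos: [0.4757, 0.2698, 0.0658]
tool_rot: [0.453, 0.544, -0.542, -0.452]
ft_force: [-0.0, -0.0, 3.4]
opening: 0.411
```

```bash
python3 -m handwheel '[{"tx":0,"ty":0,"tz":1,"ax":0,"ay":0,"az":0,"fingers":3.2},{"tx":0,"ty":0,"tz":2.5,"ax":0,"ay":0,"az":0,"fingers":3.2},{"tx":0,"ty":0,"tz":5,"ax":0,"ay":0,"az":0,"fingers":3.2},{"tx":0,"ty":0,"tz":8,"ax":0,"ay":0,"az":0,"fingers":3.2},{"tx":0,"ty":0,"tz":12,"ax":0,"ay":0,"az":0,"fingers":3.2},{"tx":0,"ty":0,"tz":14,"ax":0,"ay":0,"az":0,"fingers":3.2},{"tx":0,"ty":0,"tz":14,"ax":0,"ay":0,"az":0,"fingers":3.2}]'
python3 - <<'E'
from h import *
t=img("top");a=img("scene");cv2.imwrite("pics/t7.png",t)
# expected ring
d=np.array([-.0923,.9957,0]);b=np.array([.592,-.205,0])
r=b+d*(.215+.0625);r[2]=.094;print(r,proj("top",r),proj("scene",r))
p=proj("scene",r).astype(int);q=proj("top",r).astype(int)
A=cv2.resize(a[p[1]-20:p[1]+20,p[0]-20:p[0]+20],(400,400),interpolation=cv2.INTER_CUBIC)
B=cv2.resize(t[q[1]-20:q[1]+20,q[0]-20:q[0]+20],(400,400),interpolation=cv2.INTER_CUBIC)
cv2.imwrite("pics/c7.png",np.hstack([A,B]));print(p,q)
E
```

```text
time: 17.28
tool_pos: [0.4782, 0.2711, 0.2119]
tool_rot: [0.454, 0.547, -0.539, -0.451]
ft_force: [1.2, 1.1, 0.2]
opening: 0.411
[0.56638675 0.07130675 0.094     ] [283.11787267 205.69735415] [253.28424428 177.56875942]
[253 177] [283 205]
```

View pics/c7.png

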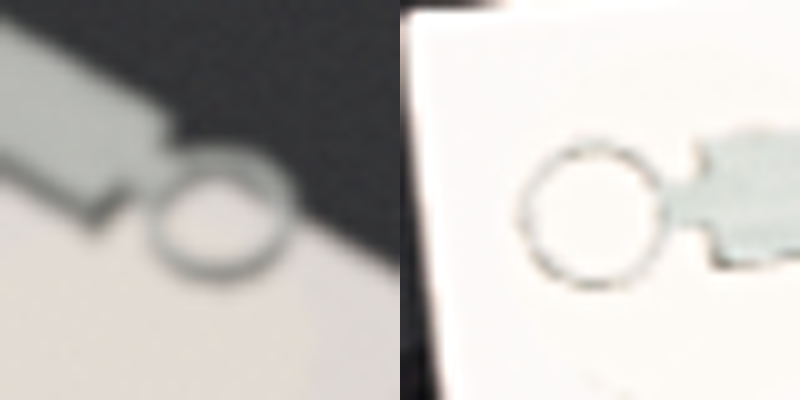

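```bash
python3 - <<'E'
from h import *
a=ray("top",263+19.3-.5,185+21.5-.5,.094);b=ray("scene",233+22.2-.5,157+20.7-.5,.094);print(a,b)
s=ctrl.sense();print(s["tool_pos"],s["joint_pos"])
E
```

```text
[0.56573863 0.07425151 0.094     ] [0.56333433 0.07302425 0.094     ]
[0.47527441 0.26959792 0.2060186 ] [ 4.70432675e-01  4.29934024e-02  1.91871656e+00 -5.24191379e-05
  1.17727128e+00 -1.28156674e+00]
```

```bash
python3 -m handwheel '[{"tx":9,"ty":-19.6,"tz":0,"ax":0,"ay":0,"az":-1.661,"fingers":3.2},{"tx":9,"ty":-19.6,"tz":0,"ax":0,"ay":0,"az":-1.661,"fingers":3.2},{"tx":9,"ty":-19.6,"tz":0,"ax":0,"ay":0,"az":-1.661,"fingers":3.2},{"tx":9,"ty":-19.6,"tz":0,"ax":0,"ay":0,"az":-1.661,"fingers":3.2},{"tx":9,"ty":-19.6,"tz":0,"ax":0,"ay":0,"az":-1.661,"fingers":3.2},{"tx":9,"ty":-19.6,"tz":0,"ax":0,"ay":0,"az":-1.661,"fingers":3.2},{"tx":9,"ty":-19.6,"tz":0,"ax":0,"ay":0,"az":-1.661,"fingers":3.2},{"tx":9,"ty":-19.6,"tz":0,"ax":0,"ay":0,"az":-1.661,"fingers":3.2},{"tx":9,"ty":-19.6,"tz":0,"ax":0,"ay":0,"az":-1.661,"fingers":3.2},{"tx":9,"ty":-19.6,"tz":0,"ax":0,"ay":0,"az":-1.661,"fingers":3.2}]'
python3 -m handwheel '[{"tx":0,"ty":0,"tz":0,"ax":0,"ay":0,"az":0,"fingers":3.2},{"tx":0,"ty":0,"tz":0,"ax":0,"ay":0,"az":0,"fingers":3.2}]'
```

```text
time: 18.22
tool_pos: [0.5629, 0.0728, 0.2015]
tool_rot: [-0.685, -0.171, 0.175, 0.686]
ft_force: [0.0, 0.3, -0.9]
opening: 0.412
time: 18.38
tool_pos: [0.5634, 0.0732, 0.2023]
tool_rot: [-0.684, -0.175, 0.178, 0.685]
ft_force: [-0.1, -0.0, -1.7]
opening: 0.413
```

```bash
python3 -m handwheel '[{"tx":0.15,"ty":0,"tz":-1,"ax":0,"ay":0,"az":-0.408,"fingers":3.2},{"tx":0.15,"ty":0,"tz":-2,"ax":0,"ay":0,"az":-0.408,"fingers":3.2},{"tx":0.15,"ty":0,"tz":-3,"ax":0,"ay":0,"az":-0.408,"fingers":3.2},{"tx":0.15,"ty":0,"tz":-3,"ax":0,"ay":0,"az":-0.408,"fingers":3.2},{"tx":0.15,"ty":0,"tz":-3,"ax":0,"ay":0,"az":-0.408,"fingers":3.2},{"tx":0.15,"ty":0,"tz":-3,"ax":0,"ay":0,"az":-0.408,"fingers":3.2}]'
python3 - <<'E'
from h import *
from scipy.spatial.transform import Rotation as R
s=ctrl.sense();T=s["tool_pos"];M=R.from_quat(s["tool_rot"]).as_matrix();print(T,M[:,0],M[:,1])
a=img("scene");p=proj("scene",[.565,.073,.115]).astype(int)
S=cv2.resize(a[p[1]-30:p[1]+30,p[0]-40:p[0]+40],(800,600),interpolation=cv2.INTER_CUBIC)
f=lambda X:tuple(((proj("scene",X)-p+[40,30]+.5)*10).astype(int).tolist())
ft=T+M[:,1]*.0598
cv2.circle(S,f(ft),4,(0,255,0),1);cv2.circle(S,f([.565,.073,.094]),4,(0,0,255),1);print(p,f(ft),f([.565,.073,.094]),ft)
cv2.imwrite("pics/c8.png",S)
E
```

```text
time: 18.88
tool_pos: [0.5658, 0.0734, 0.1737]
tool_rot: [0.706, 0.034, -0.035, -0.706]
ft_force: [-0.7, 0.0, -1.1]
opening: 0.409
[0.56575433 0.0734261  0.17370184] [ 0.99523562  0.09748581 -0.00160504] [-1.59719012e-03 -1.58598410e-04 -9.99998712e-01]
[254 171] (405, 318) (407, 371) [0.56565881 0.07341661 0.11390192]
```

View pics/c8.png

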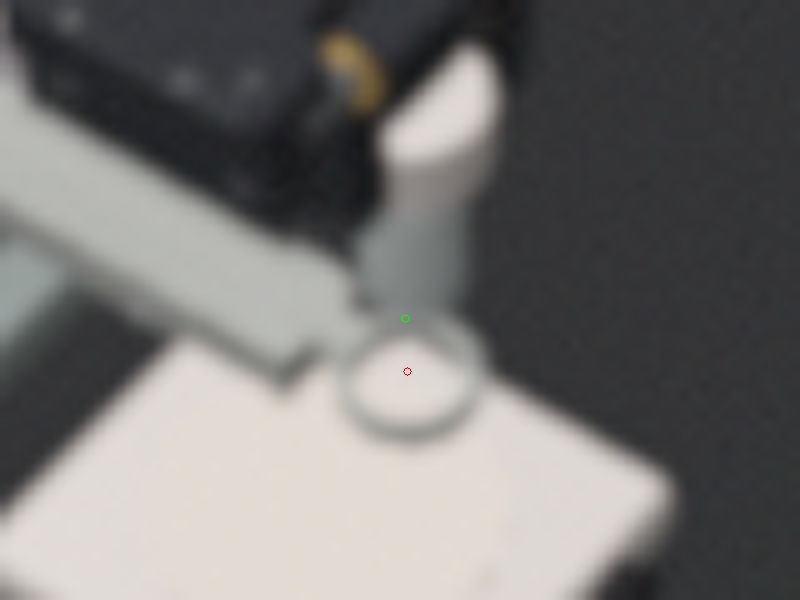

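```bash
python3 -m handwheel '[{"tx":-0.1,"ty":-0.15,"tz":-0.4,"ax":0,"ay":0,"az":0,"fingers":3.2},{"tx":-0.1,"ty":-0.15,"tz":-1,"ax":0,"ay":0,"az":0,"fingers":3.2},{"tx":-0.1,"ty":-0.15,"tz":-1.5,"ax":0,"ay":0,"az":0,"fingers":3.2},{"tx":-0.1,"ty":-0.15,"tz":-2,"ax":0,"ay":0,"az":0,"fingers":3.2},{"tx":-0.1,"ty":-0.15,"tz":-2.2,"ax":0,"ay":0,"az":0,"fingers":3.2}]'
```

```text
time: 19.35
tool_pos: [0.5646, 0.0718, 0.1513]
tool_rot: [0.706, 0.033, -0.034, -0.706]
ft_force: [-1.2, 0.7, -0.3]
opening: 0.409
```

```bash
python3 -m handwheel '[{"tx":0,"ty":0,"tz":-0.3,"ax":0,"ay":0,"az":0,"fingers":3.2},{"tx":0,"ty":0,"tz":-0.6,"ax":0,"ay":0,"az":0,"fingers":3.2},{"tx":0,"ty":0,"tz":-0.8,"ax":0,"ay":0,"az":0,"fingers":3.2},{"tx":0,"ty":0,"tz":-0.8,"ax":0,"ay":0,"az":0,"fingers":3.2}]'
```

```text
time: 19.68
tool_pos: [0.565, 0.0719, 0.144]
tool_rot: [0.706, 0.033, -0.034, -0.706]
ft_force: [-0.8, 1.2, -0.2]
opening: 0.412
```

```bash
python3 -m handwheel '[{"tx":0,"ty":0,"tz":-0.4,"ax":0,"ay":0,"az":0,"fingers":3.2},{"tx":0,"ty":0,"tz":-0.7,"ax":0,"ay":0,"az":0,"fingers":3.2},{"tx":0,"ty":0,"tz":-1.0,"ax":0,"ay":0,"az":0,"fingers":3.2},{"tx":0,"ty":0,"tz":-1.0,"ax":0,"ay":0,"az":0,"fingers":3.2}]'
```

```text
time: 20.02
tool_pos: [0.5652, 0.0719, 0.1339]
tool_rot: [-0.706, -0.033, 0.033, 0.706]
ft_force: [0.6, 0.9, -1.8]
opening: 0.411
```

```bash
python3 -m handwheel '[{"tx":0,"ty":0,"tz":-0.4,"ax":0,"ay":0,"az":0,"fingers":3.2},{"tx":0,"ty":0,"tz":-0.8,"ax":0,"ay":0,"az":0,"fingers":3.2},{"tx":0,"ty":0,"tz":-1.2,"ax":0,"ay":0,"az":0,"fingers":3.2},{"tx":0,"ty":0,"tz":-1.2,"ax":0,"ay":0,"az":0,"fingers":3.2}]'
```

```text
time: 20.35
tool_pos: [0.565, 0.0719, 0.1216]
tool_rot: [-0.706, -0.033, 0.033, 0.706]
ft_force: [0.0, -0.2, -1.3]
opening: 0.408
```

```bash
python3 -m handwheel '[{"tx":0,"ty":0,"tz":-0.5,"ax":0,"ay":0,"az":0,"fingers":3.2},{"tx":0,"ty":0,"tz":-1,"ax":0,"ay":0,"az":0,"fingers":3.2},{"tx":0,"ty":0,"tz":-1.5,"ax":0,"ay":0,"az":0,"fingers":3.2},{"tx":0,"ty":0,"tz":-1.8,"ax":0,"ay":0,"az":0,"fingers":3.2},{"tx":0,"ty":0,"tz":-1.9,"ax":0,"ay":0,"az":0,"fingers":3.2}]'
```

```text
time: 20.77
tool_pos: [0.5649, 0.0719, 0.1027]
tool_rot: [-0.706, -0.033, 0.034, 0.706]
ft_force: [-0.2, 1.1, 0.4]
opening: 0.409
```

```bash
python3 -m handwheel '[{"tx":0,"ty":0,"tz":-0.1,"ax":0,"ay":0,"az":0,"fingers":3.2},{"tx":0,"ty":0,"tz":-0.2,"ax":0,"ay":0,"az":0,"fingers":3.2},{"tx":0,"ty":0,"tz":-0.2,"ax":0,"ay":0,"az":0,"fingers":3.2}]'
```

```text
time: 21.02
tool_pos: [0.5652, 0.0719, 0.1014]
tool_rot: [-0.706, -0.033, 0.033, 0.706]
ft_force: [-0.6, 0.8, -1.5]
opening: 0.41
```

```bash
python3 -m handwheel '[{"tx":0,"ty":0,"tz":-0.1,"ax":0,"ay":0,"az":0,"fingers":3.2},{"tx":0,"ty":0,"tz":-0.2,"ax":0,"ay":0,"az":0,"fingers":3.2},{"tx":0,"ty":0,"tz":-0.2,"ax":0,"ay":0,"az":0,"fingers":3.2}]'
```

```text
time: 21.27
tool_pos: [0.5654, 0.0719, 0.0995]
tool_rot: [-0.706, -0.033, 0.033, 0.706]
ft_force: [0.8, 0.9, -0.3]
opening: 0.406
```

```bash
python3 -m handwheel '[{"tx":0,"ty":0,"tz":-0.1,"ax":0,"ay":0,"az":0,"fingers":3.2},{"tx":0,"ty":0,"tz":-0.1,"ax":0,"ay":0,"az":0,"fingers":3.2}]'
```

```text
time: 21.43
tool_pos: [0.5655, 0.0719, 0.099]
tool_rot: [-0.706, -0.033, 0.033, 0.706]
ft_force: [0.0, 0.4, 1.2]
opening: 0.41
```

```bash
python3 -m handwheel '[{"tx":0,"ty":0,"tz":0,"ax":0,"ay":0,"az":0,"fingers":3.9},{"tx":0,"ty":0,"tz":0,"ax":0,"ay":0,"az":0,"fingers":4.3},{"tx":0,"ty":0,"tz":0,"ax":0,"ay":0,"az":0,"fingers":5.5},{"tx":0,"ty":0,"tz":0,"ax":0,"ay":0,"az":0,"fingers":5.5},{"tx":0,"ty":0,"tz":0,"ax":0,"ay":0,"az":0,"fingers":5.5},{"tx":0,"ty":0,"tz":1,"ax":0,"ay":0,"az":0,"fingers":5.5},{"tx":0,"ty":0,"tz":3,"ax":0,"ay":0,"az":0,"fingers":5.5},{"tx":0,"ty":0,"tz":6,"ax":0,"ay":0,"az":0,"fingers":5.5},{"tx":0,"ty":0,"tz":10,"ax":0,"ay":0,"az":0,"fingers":5.5},{"tx":0,"ty":0,"tz":13,"ax":0,"ay":0,"az":0,"fingers":5.5}]'
python3 -m handwheel '[{"tx":-8,"ty":10,"tz":3,"ax":0,"ay":0,"az":0,"fingers":5.5},{"tx":-8,"ty":10,"tz":3,"ax":0,"ay":0,"az":0,"fingers":5.5},{"tx":-8,"ty":10,"tz":3,"ax":0,"ay":0,"az":0,"fingers":5.5},{"tx":-8,"ty":10,"tz":3,"ax":0,"ay":0,"az":0,"fingers":5.5},{"tx":-8,"ty":10,"tz":3,"ax":0,"ay":0,"az":0,"fingers":5.5}]'
python3 - <<'E'
from h import *
a=img("scene");S=cv2.resize(a[90:290,140:400],(780,600),interpolation=cv2.INTER_CUBIC)
cv2.imwrite("pics/c9.png",S)
E
```

```text
time: 22.27
tool_pos: [0.5657, 0.0719, 0.2318]
tool_rot: [-0.706, -0.034, 0.033, 0.706]
ft_force: [1.3, 0.4, 0.2]
opening: 0.624
time: 22.68
tool_pos: [0.4846, 0.1737, 0.2606]
tool_rot: [-0.706, -0.036, 0.033, 0.707]
ft_force: [0.6, -0.5, 0.8]
opening: 0.625
```

View pics/c9.png

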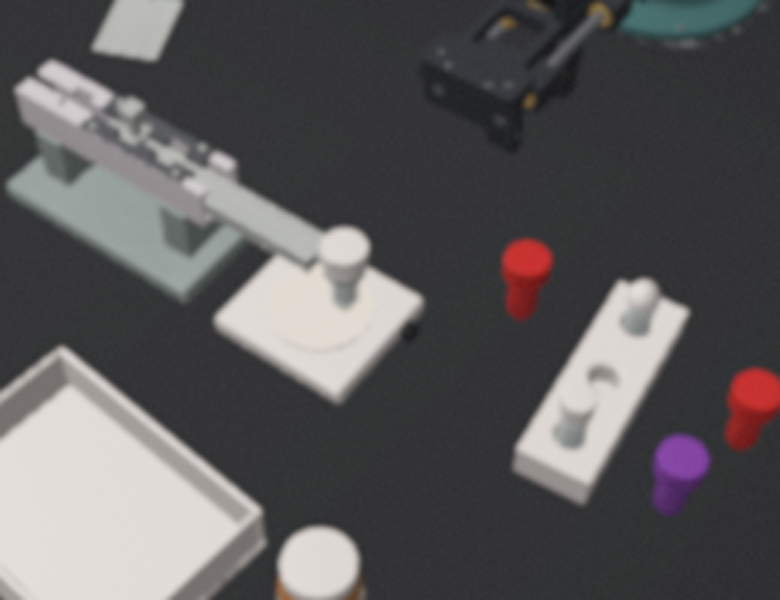

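The wide-capped tube hangs upright on its cap in the ring at crop (343,255). The other tubes and the jar are untouched, and the gripper is clear of everything.

```bash
python3 -c "
from h import *
print(ctrl.finish_job())"
```

```text
the job is handed in; nothing more can be done
None
```

The job is handed in at about 23 s on the robot's clock: the bar is out one hole and the wide-capped tube hangs in its ring.

- **Bar:** I pinched the button, pressed it about 7 mm and slid the bar out about 40 mm. I then let go and pushed the cap from behind in small steps. It caught at about 63 mm, the first hole of the strip, with about 8 N on the bar at that point (25 N bends the tooth). Touching the cap's top met contact at 140 mm, so the button is fully up.
- **Friction while pushing:** the fingers' friction on the cap held the button down with about 5 N, and in one step lifted it with about 9 N. I backed off and went on without any vertical motion.
- **Tube:** I took the wide-capped tube from the middle of the rack, lowered it through the ring with side forces of about 1 N, and released it less than 1 mm above its seat.
- **Last checks:** the final picture shows the tube upright on its cap in the ring, the other two tubes in the rack, the jar in place and the gripper clear. The beaker was outside that picture; the arm never went near it. I did not measure how upright the tube is beyond looking at that picture.

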